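# Click the light charger's thumbwheel on one notch and start it

## Robot

A 7-joint arm with a two-finger parallel gripper is mounted at the origin on the work surface. World frame = base frame: x ahead of the robot, y to its left, z up, the work surface at z = 0. Lengths are in m, angles in rad, forces in N, time in s.
With the tool pointing down it reaches from about 0.425 to 0.925 m from the base axis. Payload 6.8 kg.
Tool frame: the origin (TCP) lies between the finger pads; the fingertips stand 11 mm ahead of it and the grasp point (between the pads) lies 8 mm behind it; z points along the fingers, y is the line along which they close (so a half turn about z gives the same grasp; the last joint's range is limited). The gripper opens to 85 mm and grips with 20 to 120 N. Pads are 22 mm wide; open, the fingers measure 114 mm over their backs; the gripper's body (76 mm by 85 mm) begins 54 mm behind the grasp point. The pads swing forward as they close: fully open they stand 13 mm farther back than shut.
Start: joints at [1.027, 0.477, 0.022, 1.555, -0.011, 1.109, -0.083], TCP at [0.285, -0.612, 0.242] pointing down, gripper open.
Joint ranges: [-2.96, 2.96], [-0.34, 2.1], [-1.41, 1.46], [0.24, 2.44], [-1.37, 4.51], [0.17, 1.92], [-2.96, 2.96]. Speed limits (rad/s): [2.39, 2.39, 3.14, 3.14, 3.14, 3.14, 3.14].

## Interface

Orientations are given as a rotation vector (axis times angle).
In Python, from bench import r gives the robot as it stands.
- The arm moves only by the tool send_rows, never from a script. Its argument "deltas" is a list of rows, each an object of numbers: "dx", "dy", "dz": the shift along the world's x, y, z in mm; "rx", "ry", "rz": the turn, a rotation vector about the world's x, y, z in degrees. A call has 1 to 5 rows; each row is the pose to reach, as a shift and turn from the pose commanded when the call began; what a row does not reach only later rows make up. A row lasts 1/12 s, in which the tool goes at most 41.7 mm and 7.16 degrees, less where a joint would pass 70% of its speed; a pose out of reach is approached as far as the arm can. A call with a gripper value outside its range is refused whole. "jaw" is the finger opening in mm, from 0 to 85.4, set as the call begins (left out, the last holds). The fingers move at their own pace and stop on an object; "newtons" is the grip in N (left out, the last holds). Time passes only in rows, so rows that repeat a pose let the fingers close. It gives the time, the measured TCP pose, the force, the opening and the grip force at its end, in the units of the state.
- r.get_obs(): the state, without advancing time (a new reading comes with each control period).
- r.grab_frame(name): name is "side" or "top"; returns a dict with "frame" (400x640x3 uint8, blue, green, red), "z_map" (400x640 float32, m along the optical axis (not along the pixel's ray), 0 where there is no reading), "vertical_fov" (degrees; the focal length in pixels is half the picture's height over the tangent of half this angle, whatever the lens; pixels are square), "cx", "cy" (the principal point, pixels), "xyz" and "orientation" of the camera in the world. Camera axes: x right, y down, z forward; pixel columns grow to the right and rows downward; lengths in m; the calibration is good to about 2 mm. A picture is of the moment at which its call begins.
- r.hand_in(): hands the job in; it is judged then, once.
The state is a dict: "clock": time; "joints": joint angles; "qvel": joint speeds; "tau": joint torques, N m; "tcp_pos": TCP position; "orientation": TCP orientation; "contact_force": force on the tool from outside, world axes, zero at the start; "moment": the same for the moment, N m; "grip_width": finger opening in m; "gripper_force": force on a finger pad.
Only numpy, scipy, OpenCV 4.12 (cv2) and the standard library are available. Lean on these libraries where they do the work, as an engineer would, in place of code of your own. Each camera call takes 0.05 s, during which the arm holds its last target. There are 200 camera calls.

## Task

On the charging station, use a fingertip to turn the knurled thumbwheel in front of the bay that holds the round black front light, rolling its top away from you by exactly one click, to the middle mark. Then press the start button between the two wheels all the way down, let it come back up, and move clear. Only touch, do not pick anything up: leave the other wheel, both lights and the things lying around as they are.

Things in the scene. Friction and masses are not known exactly. Their poses are not given: they have to be found in the camera images.
- charger: grey charging station, fixed, 180 (x) by 250 mm (y). Origin: centre of its underside; z up, x away from the robot. Front block (x -90 to 0 mm) 50 mm high, flat top, with wheel, start button, wheel in a row at x = -45, y = +75, 0, -75 mm. Rear half (x 0 to +90) 20 mm high, with a cup (bay) behind each wheel at x = +45, y = +75 and -75 mm, 54 mm wide, rim at 42 mm
- wheel_left_top (a point): top of the left (+y) wheel: knurled aluminium thumbwheel, 56 mm diameter, 24 mm wide, turning about a level axis along the charger's y; only its top 11 mm stands out of the case (44 mm long in x). The point is fixed to the case, mid-width, 61 mm above the table, axes as the charger. About 2 N of drag at the rim carries it over a click; a fingertip pressed down with 5 to 8 N grips it
- wheel_right_top (a point): top of the right (-y) wheel: knurled aluminium thumbwheel, 56 mm diameter, 24 mm wide, turning about a level axis along the charger's y; only its top 11 mm stands out of the case (44 mm long in x). The point is fixed to the case, mid-width, 61 mm above the table, axes as the charger. About 2 N of drag at the rim carries it over a click; a fingertip pressed down with 5 to 8 N grips it
- wheel_left (a joint): angle of the left (+y) wheel in rad. Clicks (detents) at 0 (start), 0.6 and 1.2, end stops just outside. Grows as the wheel's top is dragged along the charger's +x; one click = 17 mm of rim travel. Let go past 0.3 it springs on to 0.6, short of it back to 0; past 0.9 on to 1.2. A white line across the rim starts at the front of three white tick pairs and is at the middle pair (wheel top) at 0.6
- wheel_right (a joint): angle of the right (-y) wheel in rad. Clicks (detents) at 0 (start), 0.6 and 1.2, end stops just outside. Grows as the wheel's top is dragged along the charger's +x; one click = 17 mm of rim travel. Let go past 0.3 it springs on to 0.6, short of it back to 0; past 0.9 on to 1.2. A white line across the rim starts at the front of three white tick pairs and is at the middle pair (wheel top) at 0.6
- start_top (a point): centre of the top face of the start button, a round grey spring button of 24 mm diameter in a black collar, midway between the wheels, above the case top; pressed straight down
- start (a joint): travel of the start button in m, 0 up, 0.006 fully down (about 5 N); it springs back when let go and counts as pressed beyond 0.0045
- bay_left (a point): centre of the inner floor of the left (+y) cup, 23 mm above the table; inner diameter 46 mm
- bay_right (a point): the same for the right (-y) cup
- front_light: round black front light standing lens up in one of the two bays, a barrel 38 to 42 mm in diameter, 64 mm tall, its top 87 mm above the table; origin at the centre of its underside
- rear_light: rectangular black rear light, 28 by 24 by 50 mm tall, standing in the other bay, its top 73 mm above the table; origin at the centre of its underside
- screwdriver: red-handled screwdriver, 190 mm, lying to the right of the charger; origin under its middle; leave it where it is
- stem_cap: aluminium stem cap, 31 mm diameter, 8 mm thick, lying in front of the charger; origin at the centre of its underside; leave it where it is
- jar: open glass jar with four steel bolts, 68 mm diameter, 75 mm tall, to the left of the charger; origin at the centre of its underside; leave it where it is
- multitool: folded steel multi-tool, 85 by 20 by 17 mm; origin under its middle; leave it where it is
- tyre_lever: black plastic tyre lever, 120 by 16 by 7 mm; origin under its middle; leave it where it is
- wrench: small steel wrench, 160 mm; origin under its middle; leave it where it is
There are look-alikes about, which are no part of the job. What is shaped like the rear_light but blue is not meant.

How it is judged:
On the way, in this order (a step that is already met when the one before it is completed fails the run):
1. the wheel of the front light's bay sits in its second click (((horizontal distance between front_light and bay_left below 0.03 m and value of joint wheel_left between 0.48 and 0.72 rad) or (horizontal distance between front_light and bay_right below 0.03 m and value of joint wheel_right between 0.48 and 0.72 rad))), for 0.3 s.
2. the start button is pressed down, with that wheel still set (value of joint start above 0.0045 m and ((horizontal distance between front_light and bay_left below 0.03 m and value of joint wheel_left between 0.48 and 0.72 rad) or (horizontal distance between front_light and bay_right below 0.03 m and value of joint wheel_right between 0.48 and 0.72 rad))).
At the end, for the whole second after the job is handed in: The wheel of the bay with the front light rests in its second click (0.6 rad within 0.12), the other wheel is still at 0 (within 0.12), the start button is up again (under 1.5 mm), and both lights stand in their bays, upright within 0.2 rad, within 12 mm of the bay's centre (((horizontal distance between front_light and bay_left below 0.03 m and value of joint wheel_left between 0.48 and 0.72 rad and value of joint wheel_right between -0.12 and 0.12 rad and velocity of joint wheel_left below 0.05 rad/s and (horizontal distance between front_light and bay_left below 0.012 m and z of front_light in the frame of bay_left below 0.006 m and angle between front_light's own z axis and vertical below 0.2 rad) and (horizontal distance between rear_light and bay_right below 0.012 m and z of rear_light in the frame of bay_right below 0.006 m and angle between rear_light's own z axis and vertical below 0.2 rad)) or (horizontal distance between front_light and bay_right below 0.03 m and value of joint wheel_right between 0.48 and 0.72 rad and value of joint wheel_left between -0.12 and 0.12 rad and velocity of joint wheel_right below 0.05 rad/s and (horizontal distance between front_light and bay_right below 0.012 m and z of front_light in the frame of bay_right below 0.006 m and angle between front_light's own z axis and vertical below 0.2 rad) and (horizontal distance between rear_light and bay_left below 0.012 m and z of rear_light in the frame of bay_left below 0.006 m and angle between rear_light's own z axis and vertical below 0.2 rad))) and value of joint start below 0.0015 m); the robot touches nothing.
It fails at once if the start button is pressed before the wheel is set (value of joint start above 0.0045 m and not ((horizontal distance between front_light and bay_left below 0.03 m and value of joint wheel_left between 0.48 and 0.72 rad) or (horizontal distance between front_light and bay_right below 0.03 m and value of joint wheel_right between 0.48 and 0.72 rad))).
It fails at once if the wheel is turned past its second click towards the third ((horizontal distance between front_light and bay_left below 0.03 m and value of joint wheel_left above 0.9 rad) or (horizontal distance between front_light and bay_right below 0.03 m and value of joint wheel_right above 0.9 rad)).
It fails at once if the other wheel is turned ((horizontal distance between front_light and bay_left below 0.03 m and value of joint wheel_right above 0.3 rad) or (horizontal distance between front_light and bay_right below 0.03 m and value of joint wheel_left above 0.3 rad)).
It fails at once if a light is lifted or knocked out of its bay (distance of any of front_light, rear_light from where it was at the start of the episode above 0.02 m).
It fails at once if a bystander is moved, lifted or knocked over (distance of any of screwdriver, stem_cap, jar, multitool, tyre_lever, wrench from where it was at the start of the episode above 0.03 m or angle between jar's own z axis and vertical above 0.5 rad).
It also fails if it takes over 38 s, if anything falls off the work surface, if the arm or the gripper's body presses on something with over 40 N, if the wrist force passes 120 N, or if a joint passes its speed limit or range.

## Working session

There is one attempt and no reset: what is moved stays moved. The work goes in short steps, Python scripts to look and compute and a tool call to move; the robot and the scene stay as the last step left them, time stands still between calls to the robot, and variables do not carry over. Pictures are saved under pics/ and viewed, at most 10 in all, crops included, and the job is handed in when it is done.

Besides the shell and the picture viewer there is one more tool, called after "Emit:" as a command line: name --argument value ..., lists and objects as JSON in quotes. send_rows: Moves the arm, as the interface text tells. Its arguments: {"type":"object","properties":{"deltas":{"type":"array","items":{"type":"object","properties":{"dx":{"type":"number"},"dy":{"type":"number"},"dz":{"type":"number"},"rx":{"type":"number"},"ry":{"type":"number"},"rz":{"type":"number"}}}},"jaw":{"type":"number"},"newtons":{"type":"number"}},"required":["deltas"]}

```bash
mkdir -p pics; cat > h.py <<'E'
import numpy as np,cv2,pickle
from scipy.spatial.transform import Rotation as R
from bench import r
def grab(n):
    f=r.grab_frame(n); pickle.dump(f,open(n+'.pkl','wb')); return f
def load(n): return pickle.load(open(n+'.pkl','rb'))
def rot(f):
    o=np.array(f['orientation'],float)
    return R.from_rotvec(o).as_matrix() if o.shape==(3,) else o
def pt(f,u,v,w=1):
    z=f['z_map'][v-w:v+w+1,u-w:u+w+1]; z=np.median(z[z>0])
    F=200/np.tan(np.radians(f['vertical_fov'])/2)
    return rot(f)@np.array([(u-f['cx'])/F*z,(v-f['cy'])/F*z,z])+f['xyz']
def px(f,p):
    F=200/np.tan(np.radians(f['vertical_fov'])/2)
    c=rot(f).T@(np.array(p)-f['xyz']); return c[0]/c[2]*F+f['cx'],c[1]/c[2]*F+f['cy']
E
python3 - <<'E'
from h import *
for n in('top','side'):
    f=grab(n); cv2.imwrite(f'pics/{n}0.png',f['frame']); print(n,f['xyz'],f['orientation'],f['vertical_fov'])
print(r.get_obs())
E
```

```text
top [ 0.35395593 -0.03980017  1.19298736] [-2.1192689   2.12170156 -0.18670786] 54.59816826333317
side [-0.26428687  0.72365926  0.78202094] [-0.99525749  2.25022086 -1.23464967] 53.11020044407574
{'clock': 0.1, 'joints': array([ 1.02692981,  0.47772381,  0.02233519,  1.55633797, -0.01150025,
        1.10932069, -0.08308357]), 'qvel': array([ 0.00066519, -0.00095066,  0.00161499, -0.00108728,  0.00116754,
       -0.00035856,  0.00121002]), 'tau': array([ 4.71331441e-03, -5.97765219e+01,  1.61397893e+00, -2.81957066e+01,
        1.28522908e-02,  4.96644789e-03,  2.77838825e-05]), 'tcp_pos': array([ 0.28469856, -0.61145296,  0.24142469]), 'orientation': array([-3.06574649e+00, -6.78819128e-01,  7.42545153e-04]), 'contact_force': array([0.13711321, 0.57651501, 0.00805004]), 'moment': array([ 0.01195965, -0.0251808 ,  0.05382196]), 'gripper_force': 0.0, 'grip_width': 0.08535231319687511}
```

View pics/top0.png

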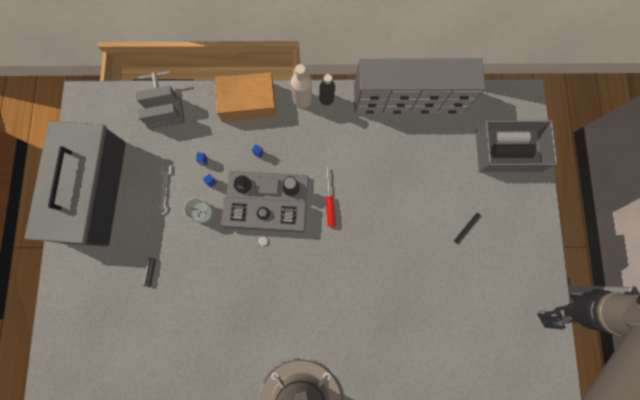

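View pics/side0.png

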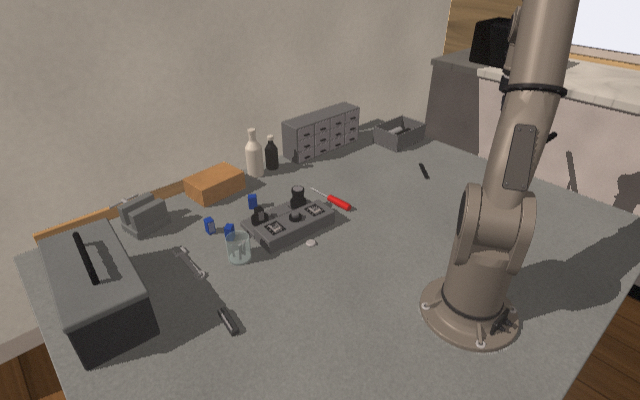

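The top view shows the charger around (265,200). Its bays hold black objects at (242,184) and (291,185), with wheels at (238,212) and (288,215) and the button at (263,213). Several blue look-alikes lie to the left. I'll enlarge both views to see which light is round.

```bash
python3 - <<'E'
from h import *
t,s=load('top'),load('side')
a=cv2.resize(t['frame'][160:245,215:335],(780,552),interpolation=3)
b=cv2.resize(s['frame'][175:255,235:355],(780,520),interpolation=3)
cv2.imwrite('pics/c1.png',a);cv2.imwrite('pics/c2.png',b)
# points on front block top (z~.05)
H,W=t['z_map'].shape
P=[];U=[]
for v in range(160,245):
  for u in range(205,335):
    p=pt(t,u,v,0)
    P.append(p);U.append((u,v))
P=np.array(P);U=np.array(U)
m=(P[:,2]>.044)&(P[:,2]<.056)&(U[:,1]>190)&(U[:,0]>218)&(U[:,0]<308)
print(m.sum(),np.median(P[m,2]))
rect=cv2.minAreaRect((P[m,:2]*1000).astype(np.float32));print(rect,cv2.boxPoints(rect))
m=(P[:,2]>.066)
for lo,hi in((225,265),(275,315)):
  k=m&(U[:,0]>lo)&(U[:,0]<hi)&(U[:,1]<205);print(P[k].min(0),P[k].max(0),k.sum())
for uv in((238,212),(263,213),(288,215)): print(uv,pt(t,*uv,0))
E
```

```text
2121 0.04969176456846913
((551.7205810546875, 111.45771026611328), (250.2308807373047, 119.22023010253906), 88.7503662109375) [[489.39606  -12.327965]
 [608.58795  -14.927986]
 [614.0451   235.24338 ]
 [494.8532   237.84341 ]]
[0.61914448 0.16808421 0.06622027] [0.64691865 0.19193301 0.07729012] 79
[0.60446683 0.01231389 0.07346982] [0.64585779 0.05083633 0.0942792 ] 165
(238, 212) [0.54294788 0.18550375 0.05946467]
(263, 213) [0.53766032 0.10935648 0.0725464 ]
(288, 215) [0.53302013 0.03654491 0.06356185]
  return _methods._mean(a, axis=axis, dtype=dtype,
  ret = ret.dtype.type(ret / rcount)
```

View pics/c1.png

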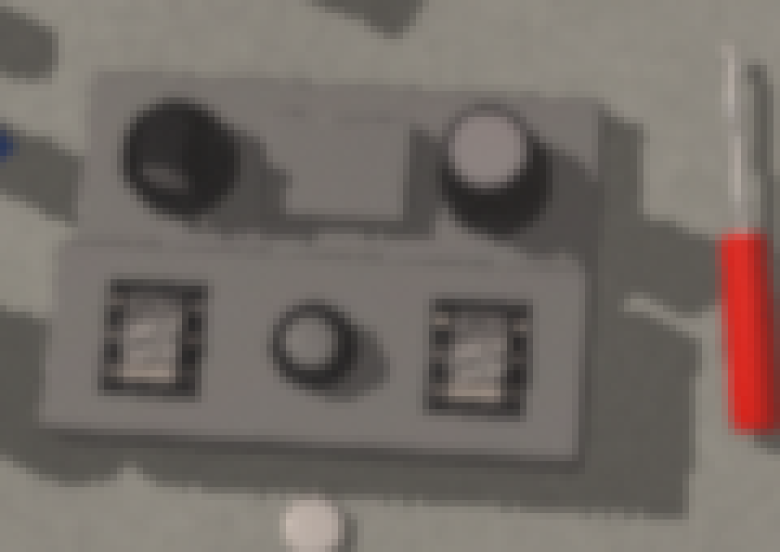

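View pics/c2.png

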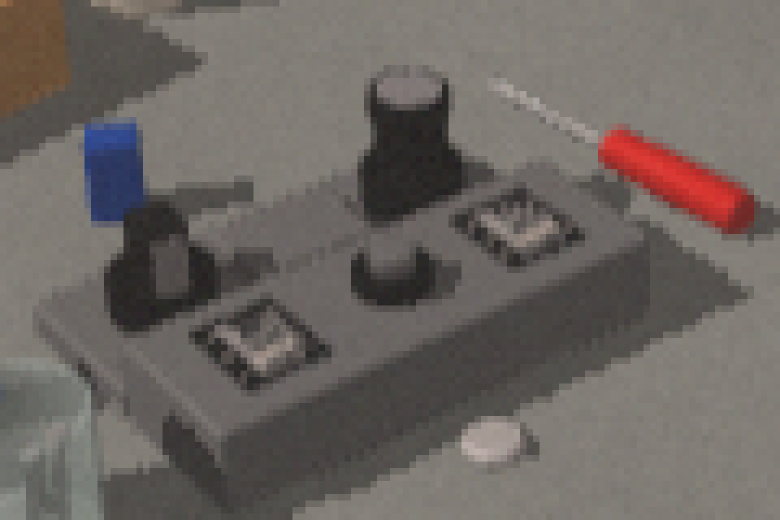

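The round, tall light with the pale lens is at (291,185), in the right (-y) bay. The light at (242,184) is the rectangular rear light, so the right wheel at (288,215) is the one to turn. Next I'll fit the charger's pose.

```bash
python3 - <<'E'
from h import *
from scipy.optimize import least_squares
t=load('top')
M=[(-90,125,50),(-90,-125,50),(0,125,50),(0,-125,50),(-45,75,55),(-45,-75,55),(-45,0,72)]
I=[(40,425),(578,460),(68,238),(585,258),(153,340),(477,357),(313,330)]
I=np.array(I)/6.5+[215,160]
def model(q):
    c,s=np.cos(q[2]),np.sin(q[2]);return [(q[0]+(c*x-s*y)/1e3,q[1]+(s*x+c*y)/1e3,z/1e3) for x,y,z in M]
f=lambda q:(np.array([px(t,p) for p in model(q)])-I).ravel()
o=least_squares(f,[.59,.11,0]);print(o.x,np.degrees(o.x[2]),o.fun.reshape(-1,2).round(1))
print(np.array(model(o.x)).round(4))
print(R.from_rotvec(r.get_obs()['orientation']).as_matrix().round(3))
E
```

```text
[ 0.5859891   0.10741431 -0.05643316] -3.2333821762105837 [[-0.4  0.4]
 [ 0.7 -0.4]
 [-1.7 -0.4]
 [ 1.4  0.9]
 [ 0.  -0.8]
 [ 0.3 -0.7]
 [-0.3  1.1]]
[[ 0.5032  0.2373  0.05  ]
 [ 0.4891 -0.0123  0.05  ]
 [ 0.593   0.2322  0.05  ]
 [ 0.5789 -0.0174  0.05  ]
 [ 0.5453  0.1848  0.055 ]
 [ 0.5368  0.0351  0.055 ]
 [ 0.5411  0.11    0.072 ]]
[[ 0.907  0.422 -0.001]
 [ 0.422 -0.907  0.001]
 [-0.    -0.002 -1.   ]]
```

Emit:
send_rows --deltas '[{"dx":15,"dy":40,"rz":-6},{"dx":30,"dy":78,"rz":-12},{"dx":45,"dy":116,"rz":-18},{"dx":60,"dy":154,"rz":-24},{"dx":75,"dy":192,"rz":-28}]' --jaw 0

```text
$.deltas[0]: bad value
```

Emit:
send_rows --deltas '[{"dx":14,"dy":38,"dz":0,"rx":0,"ry":0,"rz":-6},{"dx":28,"dy":76,"dz":0,"rx":0,"ry":0,"rz":-12},{"dx":42,"dy":114,"dz":0,"rx":0,"ry":0,"rz":-18},{"dx":56,"dy":152,"dz":0,"rx":0,"ry":0,"rz":-24},{"dx":70,"dy":190,"dz":0,"rx":0,"ry":0,"rz":-28}]' --jaw 0

```text
clock: 0.52
tcp_pos: [0.355, -0.4199, 0.2419]
orientation: [-3.14, 0.092, 0.001]
contact_force: [0.7, 0.5, 0.0]
grip_width: 0.0255
gripper_force: 0.0
```

Emit:
send_rows --deltas '[{"dx":14,"dy":38,"dz":0},{"dx":28,"dy":76,"dz":0},{"dx":42,"dy":114,"dz":0},{"dx":56,"dy":152,"dz":0},{"dx":70,"dy":190,"dz":0}]'

```text
$.deltas[0]: bad value
```

Emit:
send_rows --deltas '[{"dx":14,"dy":38,"dz":0},{"dx":28,"dy":76,"dz":0},{"dx":42,"dy":114,"dz":0},{"dx":56,"dy":152,"dz":0},{"dx":70,"dy":190,"dz":0}]'

```text
$.deltas[0]: bad value
```

Emit:
send_rows --deltas '[{"dx":17,"dy":38,"dz":0},{"dx":33,"dy":75,"dz":0},{"dx":33,"dy":75,"dz":-40},{"dx":33,"dy":75,"dz":-80},{"dx":33,"dy":75,"dz":-120}]'

```text
$.deltas[0]: bad value
```

```bash
python3 - <<'E'
from h import *
o=r.get_obs();print(o['tcp_pos'],o['orientation'],o['contact_force'],o['grip_width'])
t=grab('top');s=grab('side')
a=cv2.resize(t['frame'][160:245,215:335],(564,400),interpolation=3)
b=cv2.resize(s['frame'][145:255,235:355],(436,400),interpolation=3)
cv2.imwrite('pics/d1.png',cv2.resize(np.hstack([a,b]),(800,320)))
E
```

```text
[ 0.35504094 -0.41986107  0.24187491] [-3.13972567e+00  9.17424037e-02  8.28933370e-04] [0.71487175 0.49669458 0.03814966] 0.025549354391607004
```

View pics/d1.png

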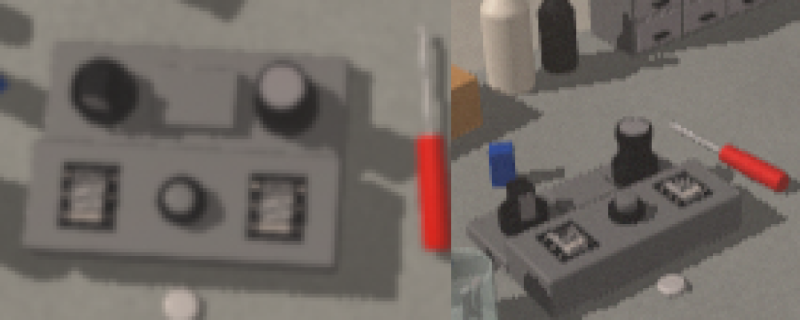

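The moves were refused because every field is required, so the arm isn't over the charger yet. The picture shows the scene unchanged. I'll resend with all fields filled in.

Emit:
send_rows --deltas '[{"dx":14,"dy":38,"dz":0,"rx":0,"ry":0,"rz":0},{"dx":28,"dy":76,"dz":0,"rx":0,"ry":0,"rz":0},{"dx":42,"dy":114,"dz":0,"rx":0,"ry":0,"rz":0},{"dx":56,"dy":152,"dz":0,"rx":0,"ry":0,"rz":0},{"dx":70,"dy":190,"dz":0,"rx":0,"ry":0,"rz":0}]'

```text
clock: 1.03
tcp_pos: [0.425, -0.2305, 0.2422]
orientation: [3.14, -0.083, -0.0]
contact_force: [0.5, 0.2, 0.6]
grip_width: 0.0002
gripper_force: 0.0
```

Emit:
send_rows --deltas '[{"dx":14,"dy":38,"dz":0,"rx":0,"ry":0,"rz":0},{"dx":28,"dy":76,"dz":0,"rx":0,"ry":0,"rz":0},{"dx":42,"dy":114,"dz":0,"rx":0,"ry":0,"rz":0},{"dx":56,"dy":152,"dz":0,"rx":0,"ry":0,"rz":0},{"dx":70,"dy":190,"dz":0,"rx":0,"ry":0,"rz":0}]'

```text
clock: 1.45
tcp_pos: [0.4952, -0.0405, 0.2423]
orientation: [3.14, -0.083, -0.0]
contact_force: [1.3, 0.4, -0.1]
grip_width: -0.0
gripper_force: 0.0
```

Emit:
send_rows --deltas '[{"dx":17,"dy":37,"dz":0,"rx":0,"ry":0,"rz":0},{"dx":33,"dy":74,"dz":0,"rx":0,"ry":0,"rz":0},{"dx":33,"dy":75,"dz":-40,"rx":0,"ry":0,"rz":0},{"dx":33,"dy":75,"dz":-80,"rx":0,"ry":0,"rz":0},{"dx":33,"dy":75,"dz":-120,"rx":0,"ry":0,"rz":0}]'

```text
clock: 1.87
tcp_pos: [0.5287, 0.0338, 0.1213]
orientation: [-3.14, 0.08, -0.003]
contact_force: [0.0, -1.4, -0.7]
grip_width: -0.0003
gripper_force: 0.0
```

```bash
python3 - <<'E'
from h import *
o=r.get_obs();print(o['clock'],o['tcp_pos'],o['orientation'],o['contact_force'],o['grip_width'])
t=grab('top');s=grab('side')
a=cv2.resize(t['frame'][160:245,215:335],(564,400),interpolation=3)
b=cv2.resize(s['frame'][145:255,235:355],(436,400),interpolation=3)
cv2.imwrite('pics/d2.png',cv2.resize(np.hstack([a,b]),(800,320)))
E
```

```text
1.8667 [0.52865963 0.03376807 0.12125356] [-3.14011158e+00  7.97223105e-02 -2.99219675e-03] [ 0.00695545 -1.42526272 -0.69177662] -0.0003267112272578068
```

View pics/d2.png

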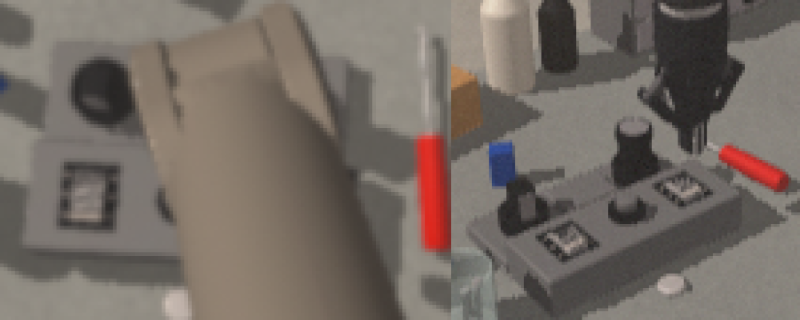

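The top view is hidden by the arm. The side view shows the shut fingertips above the right wheel, with the wheel and lights untouched. Now I'll lower them to contact.

Emit:
send_rows --deltas '[{"dx":0,"dy":1,"dz":-25,"rx":0,"ry":0,"rz":0},{"dx":0,"dy":1,"dz":-40,"rx":0,"ry":0,"rz":0},{"dx":0,"dy":1,"dz":-45,"rx":0,"ry":0,"rz":0},{"dx":0,"dy":1,"dz":-45,"rx":0,"ry":0,"rz":0}]'

```text
clock: 2.3
tcp_pos: [0.5282, 0.0337, 0.0779]
orientation: [3.14, -0.084, -0.001]
contact_force: [-0.1, 0.2, -0.7]
grip_width: -0.0003
gripper_force: 0.0
```

Emit:
send_rows --deltas '[{"dx":0,"dy":0,"dz":-1,"rx":0,"ry":0,"rz":0},{"dx":0,"dy":0,"dz":-2,"rx":0,"ry":0,"rz":0},{"dx":0,"dy":0,"dz":-2,"rx":0,"ry":0,"rz":0}]'

```text
clock: 2.55
tcp_pos: [0.5289, 0.034, 0.0766]
orientation: [-3.14, 0.083, -0.003]
contact_force: [1.3, -0.2, -0.4]
grip_width: -0.0
gripper_force: 0.0
```

Emit:
send_rows --deltas '[{"dx":0,"dy":0,"dz":-1,"rx":0,"ry":0,"rz":0},{"dx":0,"dy":0,"dz":-2,"rx":0,"ry":0,"rz":0},{"dx":0,"dy":0,"dz":-2,"rx":0,"ry":0,"rz":0}]'

```text
clock: 2.8
tcp_pos: [0.528, 0.0341, 0.0734]
orientation: [3.14, -0.083, 0.0]
contact_force: [-0.3, -0.4, -0.6]
grip_width: 0.0002
gripper_force: 0.0
```

Emit:
send_rows --deltas '[{"dx":0,"dy":0,"dz":-1,"rx":0,"ry":0,"rz":0},{"dx":0,"dy":0,"dz":-1,"rx":0,"ry":0,"rz":0}]'

```text
clock: 2.97
tcp_pos: [0.5279, 0.0341, 0.0722]
orientation: [3.14, -0.083, -0.0]
contact_force: [-0.1, 0.3, 0.9]
grip_width: -0.0002
gripper_force: 0.0
```

Emit:
send_rows --deltas '[{"dx":0,"dy":0,"dz":-1,"rx":0,"ry":0,"rz":0},{"dx":0,"dy":0,"dz":-1,"rx":0,"ry":0,"rz":0}]'

```text
clock: 3.13
tcp_pos: [0.5288, 0.034, 0.072]
orientation: [3.14, -0.083, 0.003]
contact_force: [-1.1, -0.9, 5.5]
grip_width: 0.0001
gripper_force: 2.6
```

In contact at 5.5 N. I'll drag along the charger's +x with a slightly firmer press.

Emit:
send_rows --deltas '[{"dx":0.5,"dy":0,"dz":-0.3,"rx":0,"ry":0,"rz":0},{"dx":2,"dy":-0.1,"dz":-0.3,"rx":0,"ry":0,"rz":0},{"dx":4,"dy":-0.2,"dz":-0.3,"rx":0,"ry":0,"rz":0}]'

```text
clock: 3.38
tcp_pos: [0.5325, 0.0338, 0.0719]
orientation: [3.14, -0.083, 0.002]
contact_force: [-2.2, -0.1, 9.3]
grip_width: -0.0001
gripper_force: 4.7
```

Emit:
send_rows --deltas '[{"dx":1.5,"dy":-0.1,"dz":0,"rx":0,"ry":0,"rz":0},{"dx":3,"dy":-0.2,"dz":0,"rx":0,"ry":0,"rz":0},{"dx":4,"dy":-0.2,"dz":0,"rx":0,"ry":0,"rz":0}]'

```text
clock: 3.63
tcp_pos: [0.5371, 0.0336, 0.072]
orientation: [3.14, -0.083, 0.003]
contact_force: [-0.2, -0.9, 7.8]
grip_width: -0.0001
gripper_force: 3.6
```

Emit:
send_rows --deltas '[{"dx":1.5,"dy":-0.1,"dz":0,"rx":0,"ry":0,"rz":0},{"dx":3,"dy":-0.2,"dz":0,"rx":0,"ry":0,"rz":0},{"dx":4,"dy":-0.2,"dz":0,"rx":0,"ry":0,"rz":0}]'

```text
clock: 3.88
tcp_pos: [0.5416, 0.0333, 0.072]
orientation: [-3.14, 0.084, -0.005]
contact_force: [1.6, -1.7, 5.3]
grip_width: 0.0
gripper_force: 2.9
```

Emit:
send_rows --deltas '[{"dx":1.5,"dy":-0.1,"dz":0,"rx":0,"ry":0,"rz":0},{"dx":3,"dy":-0.2,"dz":0,"rx":0,"ry":0,"rz":0},{"dx":3,"dy":-0.2,"dz":0,"rx":0,"ry":0,"rz":0}]'

```text
clock: 4.13
tcp_pos: [0.5444, 0.0331, 0.0718]
orientation: [-3.14, 0.084, -0.004]
contact_force: [0.5, -1.2, 5.8]
grip_width: 0.0001
gripper_force: 3.0
```

Emit:
send_rows --deltas '[{"dx":0,"dy":0,"dz":2,"rx":0,"ry":0,"rz":0},{"dx":0,"dy":0,"dz":20,"rx":0,"ry":0,"rz":0},{"dx":0,"dy":0,"dz":45,"rx":0,"ry":0,"rz":0},{"dx":0,"dy":0,"dz":45,"rx":0,"ry":0,"rz":0}]'

```text
clock: 4.47
tcp_pos: [0.545, 0.0338, 0.1195]
orientation: [-3.14, 0.083, -0.008]
contact_force: [0.5, -0.6, 0.7]
grip_width: -0.0001
gripper_force: 0.0
```

```bash
python3 - <<'E'
from h import *
s=grab('side')
cv2.imwrite('pics/e1.png',cv2.resize(s['frame'][185:255,255:345],(774,600),interpolation=3))
E
```

```text
(no output)
```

View pics/e1.png

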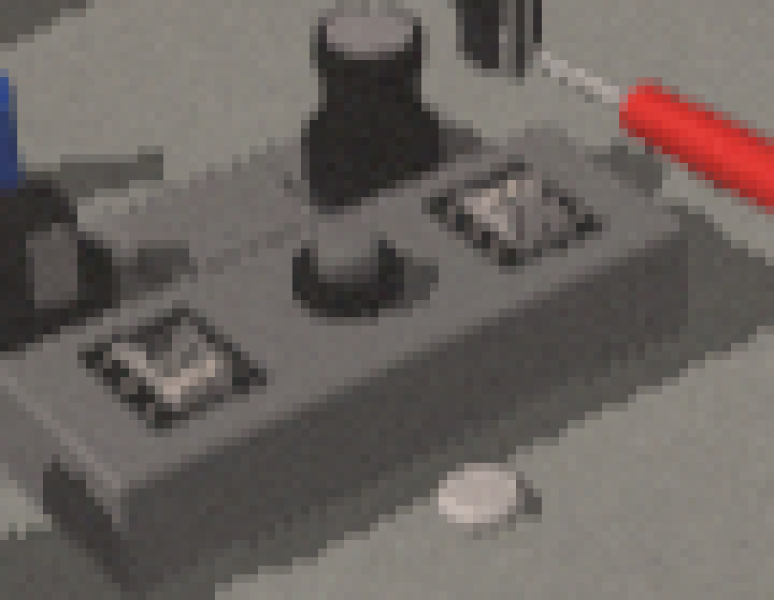

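The right wheel's front white strip is gone, and the strip now seems to cross its middle. The button fails the run if the wheel isn't set, so I'll back off and check from the top camera.

Emit:
send_rows --deltas '[{"dx":0,"dy":-10,"dz":38,"rx":0,"ry":0,"rz":0},{"dx":0,"dy":-45,"dz":50,"rx":0,"ry":0,"rz":0},{"dx":0,"dy":-85,"dz":50,"rx":0,"ry":0,"rz":0},{"dx":0,"dy":-125,"dz":50,"rx":0,"ry":0,"rz":0},{"dx":0,"dy":-165,"dz":50,"rx":0,"ry":0,"rz":0}]'

```text
clock: 4.93
tcp_pos: [0.5422, -0.1332, 0.1655]
orientation: [3.141, -0.082, -0.001]
contact_force: [0.6, 0.2, 0.5]
grip_width: -0.0
gripper_force: 0.0
```

```bash
python3 - <<'E'
from h import *
t=grab('top');f=t['frame']
cv2.imwrite('pics/f1.png',cv2.resize(f[195:235,225:305],(800,400),interpolation=3))
print(r.get_obs()['clock'],[pt(t,u,v,0).round(4) for u,v in((262,210),(263,211),(264,212),(263,210))])
E
```

```text
4.9833 [array([0.5464, 0.1124, 0.0734]), array([0.5436, 0.1094, 0.0729]), array([0.5399, 0.1059, 0.0767]), array([0.5471, 0.1099, 0.0698])]
```

View pics/f1.png

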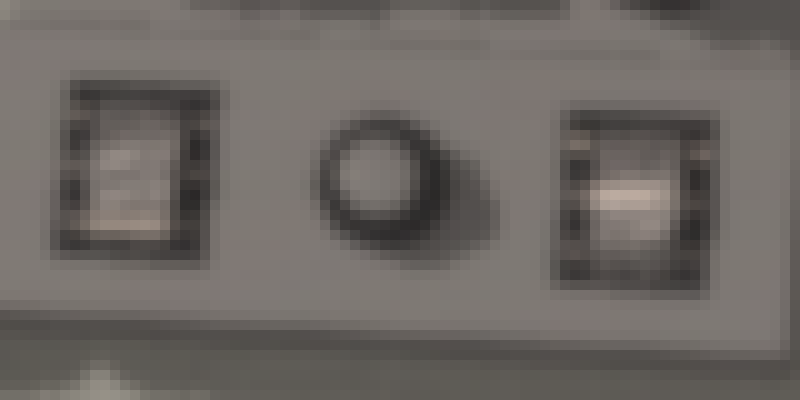

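The right wheel's line is at the middle tick pair (630,192 in the crop). The left wheel's line is still at the front pair (130,222). Now the start button at (0.541, 0.110).

Emit:
send_rows --deltas '[{"dx":0,"dy":40,"dz":0,"rx":0,"ry":0,"rz":0},{"dx":0,"dy":80,"dz":0,"rx":0,"ry":0,"rz":0},{"dx":0,"dy":120,"dz":0,"rx":0,"ry":0,"rz":0},{"dx":0,"dy":160,"dz":0,"rx":0,"ry":0,"rz":0},{"dx":-2,"dy":200,"dz":0,"rx":0,"ry":0,"rz":0}]'

```text
clock: 5.4
tcp_pos: [0.5402, 0.0701, 0.1651]
orientation: [3.14, -0.084, -0.002]
contact_force: [0.5, 0.5, 0.6]
grip_width: -0.0002
gripper_force: 0.0
```

Emit:
send_rows --deltas '[{"dx":-1,"dy":38,"dz":0,"rx":0,"ry":0,"rz":0},{"dx":-1,"dy":42,"dz":-30,"rx":0,"ry":0,"rz":0},{"dx":-1,"dy":42,"dz":-60,"rx":0,"ry":0,"rz":0},{"dx":-1,"dy":42,"dz":-75,"rx":0,"ry":0,"rz":0},{"dx":-1,"dy":42,"dz":-75,"rx":0,"ry":0,"rz":0}]'

```text
clock: 5.82
tcp_pos: [0.5364, 0.1099, 0.0867]
orientation: [3.138, -0.081, -0.012]
contact_force: [-0.5, 0.0, -0.1]
grip_width: 0.0005
gripper_force: 0.0
```

Emit:
send_rows --deltas '[{"dx":2,"dy":0,"dz":-1,"rx":0,"ry":0,"rz":0},{"dx":2,"dy":0,"dz":-3,"rx":0,"ry":0,"rz":0},{"dx":2,"dy":0,"dz":-5,"rx":0,"ry":0,"rz":0},{"dx":2,"dy":0,"dz":-5,"rx":0,"ry":0,"rz":0}]'

```text
clock: 6.15
tcp_pos: [0.5426, 0.1102, 0.0867]
orientation: [-3.14, 0.084, -0.002]
contact_force: [-0.6, 0.3, 1.1]
grip_width: 0.0002
gripper_force: 0.0
```

Emit:
send_rows --deltas '[{"dx":0,"dy":0,"dz":-1,"rx":0,"ry":0,"rz":0},{"dx":0,"dy":0,"dz":-2,"rx":0,"ry":0,"rz":0},{"dx":0,"dy":0,"dz":-3,"rx":0,"ry":0,"rz":0}]'

```text
clock: 6.4
tcp_pos: [0.5422, 0.1102, 0.0833]
orientation: [-3.14, 0.083, -0.001]
contact_force: [-0.1, -0.0, 0.4]
grip_width: -0.0004
gripper_force: 0.0
```

Emit:
send_rows --deltas '[{"dx":0,"dy":0,"dz":-1,"rx":0,"ry":0,"rz":0},{"dx":0,"dy":0,"dz":-2,"rx":0,"ry":0,"rz":0},{"dx":0,"dy":0,"dz":-3,"rx":0,"ry":0,"rz":0}]'

```text
clock: 6.65
tcp_pos: [0.5422, 0.1103, 0.0802]
orientation: [3.14, -0.083, 0.001]
contact_force: [-0.0, -1.0, 3.2]
grip_width: -0.0001
gripper_force: 1.5
```

Emit:
send_rows --deltas '[{"dx":0,"dy":0,"dz":-1,"rx":0,"ry":0,"rz":0},{"dx":0,"dy":0,"dz":-2,"rx":0,"ry":0,"rz":0},{"dx":0,"dy":0,"dz":-2,"rx":0,"ry":0,"rz":0}]'

```text
clock: 6.9
tcp_pos: [0.5422, 0.1102, 0.0781]
orientation: [3.14, -0.083, 0.001]
contact_force: [-0.1, -0.3, 4.0]
grip_width: -0.0
gripper_force: 2.1
```

Emit:
send_rows --deltas '[{"dx":0,"dy":0,"dz":-1,"rx":0,"ry":0,"rz":0},{"dx":0,"dy":0,"dz":-2,"rx":0,"ry":0,"rz":0},{"dx":0,"dy":0,"dz":-2,"rx":0,"ry":0,"rz":0}]'

```text
clock: 7.15
tcp_pos: [0.5422, 0.1103, 0.077]
orientation: [3.14, -0.083, 0.001]
contact_force: [-2.9, -1.3, 12.7]
grip_width: 0.0003
gripper_force: 6.3
```

The button bottomed out at TCP z = 0.077, about 6 mm of travel, with 12.7 N. Now I'll release it and move clear.

Emit:
send_rows --deltas '[{"dx":0,"dy":0,"dz":5,"rx":0,"ry":0,"rz":0},{"dx":0,"dy":0,"dz":20,"rx":0,"ry":0,"rz":0},{"dx":0,"dy":0,"dz":55,"rx":0,"ry":0,"rz":0},{"dx":0,"dy":0,"dz":90,"rx":0,"ry":0,"rz":0},{"dx":0,"dy":-30,"dz":110,"rx":0,"ry":0,"rz":0}]'

```text
clock: 7.57
tcp_pos: [0.5428, 0.0872, 0.1893]
orientation: [-3.136, 0.069, -0.006]
contact_force: [1.3, 1.2, 0.9]
grip_width: -0.0001
gripper_force: 0.0
```

Emit:
send_rows --deltas '[{"dx":0,"dy":-40,"dz":0,"rx":0,"ry":0,"rz":0},{"dx":0,"dy":-80,"dz":0,"rx":0,"ry":0,"rz":0},{"dx":0,"dy":-120,"dz":0,"rx":0,"ry":0,"rz":0},{"dx":0,"dy":-160,"dz":0,"rx":0,"ry":0,"rz":0},{"dx":0,"dy":-200,"dz":0,"rx":0,"ry":0,"rz":0}]'

```text
clock: 7.98
tcp_pos: [0.5413, -0.1214, 0.1857]
orientation: [-3.14, 0.082, 0.001]
contact_force: [1.6, -0.2, -0.1]
grip_width: 0.0001
gripper_force: 0.0
```

Emit:
send_rows --deltas '[{"dx":0,"dy":-30,"dz":0,"rx":0,"ry":0,"rz":0},{"dx":0,"dy":-30,"dz":0,"rx":0,"ry":0,"rz":0},{"dx":0,"dy":-30,"dz":0,"rx":0,"ry":0,"rz":0}]'

```text
clock: 8.23
tcp_pos: [0.5412, -0.1519, 0.1854]
orientation: [3.14, -0.09, -0.002]
contact_force: [-1.0, 0.1, 0.5]
grip_width: -0.0001
gripper_force: 0.0
```

```bash
python3 - <<'E'
from h import *
t=grab('top');f=t['frame']
cv2.imwrite('pics/g1.png',cv2.resize(f[165:235,215:335],(800,466),interpolation=3))
E
```

```text
(no output)
```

View pics/g1.png

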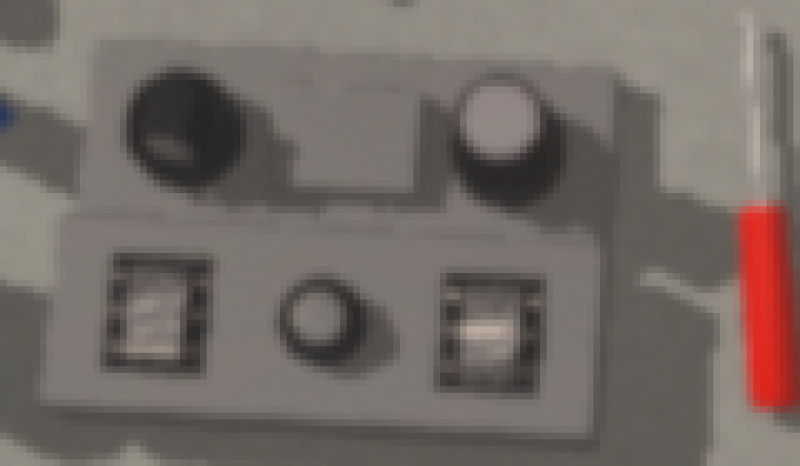

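The right wheel's line is at the middle pair (485,328) and the left wheel's is still at the front (155,350). The button is up (320,315), the lights are in place and the arm is clear.

```bash
python3 -c "
from bench import r
print(r.hand_in())"
```

```text
the job is handed in; nothing more can be done
None
```

I turned the right wheel (front light's bay) one click to the middle mark, pressed the start button fully and let it come back up, then moved the arm clear and handed the job in; the last picture showed the left wheel and both lights unchanged, but no verdict was returned.

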